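# Pack the transformer rewiring kit

### The job

Pack the rewiring kit in the grey tray: lay the yellow screwdriver, the roll of yellow tape, the green marker and the terminal strip each flat and centred on its own outline (blue, orange, green and white mat), the long things lined up with their outlines, either way round. The terminal strip is held down by the lips of its rail, so draw it out endways through the rail's open end. The red screwdriver and the black tape do not belong to the kit: leave them where they are.

Things in the scene. Friction and masses are not known exactly. Their poses are not given: they have to be found in the camera images.
- yellow_driver_mid (a point): Screwdriver with a pale yellow grip and steel shaft, 158 mm long, 27 mm thick, 0.09 kg, lying on the bench. Point: the middle of its length, half-way up; x along it, tip towards +x, z up. The grip runs from 79 mm behind this point to 19 mm ahead of it, the 6 mm shaft from there to the tip; best held 25 mm behind the point.
- yellow_tape_mid (a point): Roll of yellow tape lying flat, 62 mm outer diameter, 18 mm high, 0.07 kg. The point is its centre, half-way up; z is the axis of the roll.
- marker_mid (a point): Green felt marker lying on the bench, 121 mm long, 14 mm thick, 18 g. The point is its middle, half-way up; x along its length.
- strip_mid (a point): Dark brown terminal strip, 92 x 16 x 16 mm, 35 g. Point: its middle, half-way up; y along it, z up. It starts 10 mm above the bench in a fixed aluminium C-rail (64 long, 30 wide, 31 high, 42 wide at the foot; lips over its edges, orange stop at one end; 2 to 3 mm play). Its -y end sticks out 33 mm (13 to 46 mm from the point), nothing under it; it slides out along its own -y, free after 60 mm.
- mat_blue_top (a point): Blue foam mat with the dark outline of a screwdriver, 168 x 67 mm, in the kit tray. Point: middle of its top (9 mm above the bench), where the middle of the screwdriver belongs; x along its length. The tray is grey, fixed, 189 x 292 mm, with a rim 20 mm high; the four mats lie side by side in it, 70 mm apart, in any order.
- mat_orange_top (a point): Orange foam mat with the dark ring outline of a tape roll, 168 x 67 mm, in the kit tray. Point: middle of its top (9 mm above the bench), where the middle of the roll belongs; x along its length.
- mat_green_top (a point): Green foam mat with the dark outline of a marker, 168 x 67 mm, in the kit tray. Point: middle of its top (9 mm above the bench), where the middle of the marker belongs; x along its length.
- mat_white_top (a point): White foam mat with one dark bar as outline of the terminal strip, 168 x 67 mm, in the kit tray. Point: middle of its top (9 mm above the bench), where the middle of the strip belongs; x along its length.
- red_driver_mid (a point): Screwdriver with a red grip, 188 mm long, 27 mm thick: does not belong to the kit. Point: its middle, half-way up; x along its length.
- black_tape_mid (a point): Roll of black tape lying flat, 70 mm outer diameter, 18 mm high: does not belong to the kit. Point: its centre, half-way up.
Things that resemble listed ones, but are neither listed nor needed, are in the scene too. Leave any purple look-alike of the part that bears yellow_tape_mid alone.

How it is judged (in metres and radians):
At the end, for the whole second after the job is handed in: Each kit thing lies at rest on its own mat, flat, its middle within 15 mm of the mat's middle; screwdriver, marker and strip within 0.2 rad of the mat's length, either way round, and the strip upright. The red screwdriver and black tape are within 20 mm of where they began (horizontal distance between yellow_driver_mid and mat_blue_top below 0.015 m and z of yellow_driver_mid in the frame of mat_blue_top between 0.0075 and 0.0195 m and angle between the x axis of yellow_driver_mid and the x axis of mat_blue_top, either way round below 0.2 rad and linear speed of each of yellow_driver, yellow_tape, marker, strip below 0.01 m/s and angular speed of each of yellow_driver, yellow_tape, marker, strip below 0.1 rad/s and horizontal distance between yellow_tape_mid and mat_orange_top below 0.015 m and z of yellow_tape_mid in the frame of mat_orange_top between 0.003 and 0.015 m and angle between yellow_tape_mid's own z axis and vertical below 0.15 rad and horizontal distance between marker_mid and mat_green_top below 0.015 m and z of marker_mid in the frame of mat_green_top between 0.001 and 0.013 m and angle between the x axis of marker_mid and the x axis of mat_green_top, either way round below 0.2 rad and horizontal distance between strip_mid and mat_white_top below 0.015 m and z of strip_mid in the frame of mat_white_top between 0.002 and 0.014 m and angle between the y axis of strip_mid and the x axis of mat_white_top, either way round below 0.2 rad and angle between strip_mid's own z axis and vertical below 0.2 rad and distance of each of red_driver_mid, black_tape_mid from where it was at the start of the episode below 0.02 m); the robot touches nothing.
It fails at once if the red screwdriver or the black tape is carried off or knocked away (distance of any of red_driver_mid, black_tape_mid from where it was at the start of the episode above 0.03 m).
It also fails if it takes over 96 s, if anything falls off the work surface, if the arm or the gripper's body presses on something with over 40 N, if the wrist force passes 120 N, or if a joint passes its speed limit or range.

### The arm

A 6-joint arm with a two-finger parallel gripper is mounted at the origin on the work surface; the furniture and walls round the work are solid. World frame = base frame: x ahead of the robot, y to its left, z up, the work surface at z = 0. Lengths are in m, angles in degrees, forces in N, time in s.
With the tool pointing down it reaches from about 0.4 to 0.825 m from the base axis. Payload 7 kg.
Tool frame: the origin (TCP) lies on the centre line of the jaws, within the pads' length; the fingertips stand r.tip_reach ahead of it and the grasp point (between the pads) is the TCP (r.tip_reach is the distance from the TCP to the fingertips, in m); z points along the fingers, y is the line along which they close (so a half turn about z gives the same grasp; the last joint's range is limited). The gripper opens to 88 mm and grips with 3 to 60 N. Pads are 19 mm wide; open, the fingers measure 130 mm over their backs; the gripper's body (78 mm by 193 mm) begins 47 mm behind the grasp point.
Start: joints at [-51.56, 20.546, 0.682, 0, -70.136, -16.507], TCP at [0.252, -0.626, 0.246] pointing down, gripper open.
Joint ranges: [-176.03, 176.03], [-82.01, 121.73], [-58.28, 71.71], [-173.87, 95.51], [-174.79, -0.11], [-173.66, 173.66]. Speed limits (degrees/s): [136.94, 136.94, 172.46, 180, 180, 180].

### API

Orientations are given as [roll, pitch, yaw] about the fixed x, y, z axes, in that order (R = Rz(yaw) Ry(pitch) Rx(roll)).
In Python, from plant import sensors, cams, r gives the robot as it stands.
- The arm moves only by the tool drive_tool, never from a script. Its argument "rows" is a list of rows, each an object of numbers: "fingers": the gripper's target within -1 to 1 (fully open at 1, half-way at 0, shut at -1); "x", "y", "z": the shift along the tool's x, y, z in m; "spin": the turn about the tool's z in rad. A call has 1 to 10 rows; each row is the pose to reach, as a shift and turn from the pose commanded when the call began, along the tool's axes at that moment; what a row does not reach only later rows make up. A row lasts 1/8 s, in which the tool goes at most 62.5 mm and 10.7 degrees, less where a joint would pass 70% of its speed; a pose out of reach is approached as far as the arm can. A call with a gripper value outside its range is refused whole. The fingers move at their own pace and stop on an object; "newtons" is the grip in N (left out, the last holds). Time passes only in rows, so rows that repeat a pose let the fingers close. It gives the time, the measured TCP pose, the force, the opening and the grip force at its end, in the units of the state.
- sensors.get_state(): the state, without advancing time (a new reading comes with each control period).
- cams.capture(name): name is "side" or "top"; returns a dict with "pixels" (420x560x3 uint8, red, green, blue), "intrinsics" (3x3 intrinsics, pixels), "k1" (the pictures are not rectified: a ray, as slopes to the right and down, at radius r is drawn at 1 + k1 r^2 times it, then the intrinsics apply), "eye" and "orientation" of the camera in the world. Camera axes: x right, y up, looking along -z (the intrinsics and any distortion apply to the point x, -y, -z); pixel columns grow to the right and rows downward; lengths in m; the calibration is good to about 2 mm. A picture is of the moment at which its call begins. There is no depth.
- r.close_job(): hands the job in; it is judged then, once.
The state is a dict: "time_s": time; "joints": joint angles; "qd": joint speeds; "joint_torque": joint torques, N m; "tcp_pos": TCP position; "eef_rot": TCP orientation; "contact_force": force on the tool from outside, world axes, zero at the start; "moment": the same for the moment, N m; "gripper_width": finger opening in m; "gripper_force": force on a finger pad.
Only numpy, scipy, OpenCV 4.12 (cv2) and the standard library are available. Lean on these libraries where they do the work, as an engineer would, in place of code of your own. Each camera call takes 0.05 s, during which the arm holds its last target. There are 200 camera calls.

## Working session

There is one attempt and no reset: what is moved stays moved. The work goes in short steps, Python scripts to look and compute and a tool call to move; the robot and the scene stay as the last step left them, time stands still between calls to the robot, and variables do not carry over. Pictures are saved under pics/ and viewed, at most 14 in all, crops included, and the job is handed in when it is done.

Besides the shell and the picture viewer there is one more tool, called after "Request:" as name([rows], argument=value, ...), one row to a line, values as JSON. drive_tool: Moves the arm, as the interface text tells. Its arguments: {"type":"object","properties":{"rows":{"type":"array"},"newtons":{"type":"number"}},"required":["rows"]}

```bash
ls; mkdir -p pics; python3 - <<'E'
from plant import sensors,cams,r
import cv2
for n in("top","side"):
    c=cams.capture(n); cv2.imwrite(f"pics/{n}0.png",c["pixels"][:,:,::-1])
    print(n,c["intrinsics"],c["k1"],c["eye"],c["orientation"])
print(sensors.get_state(),r.tip_reach)
E
```

```text
pics
top [[411.89138818   0.         288.30868522]
 [  0.         411.89138818 208.31318052]
 [  0.           0.           1.        ]] -0.007376964663311132 [ 0.28326468 -0.0027402   1.20694391] [  9.38678073  -0.73762476 -90.2031689 ]
side [[463.11164814   0.         279.4507585 ]
 [  0.         463.11164814 209.41887961]
 [  0.           0.           1.        ]] -0.10925013081733714 [ 0.40104212 -0.97107636  0.74363592] [54.30024611 -0.534503   -5.45474846]
{'time_s': 0.1, 'joints': array([-5.15602350e+01,  2.05858666e+01,  6.40536544e-01, -1.94875745e-02,
       -7.01364480e+01, -1.65074670e+01]), 'qd': array([ 0.08819403, -0.06144558,  0.17564141,  0.13589968,  0.00716847,
        0.06429493]), 'joint_torque': array([-1.37335312e-03, -5.84163773e+01,  2.93752527e+01,  7.01563731e+00,
        1.01643489e-02, -5.65713526e-05]), 'tcp_pos': array([ 0.25196223, -0.62577275,  0.24473888]), 'eef_rot': array([ 1.79916386e+02, -5.67310773e-03, -1.58074332e+02]), 'contact_force': array([ 0.01864932,  0.19568142, -0.35873727]), 'moment': array([-0.03107912,  0.03021587,  0.02893643]), 'gripper_force': 0.0, 'gripper_width': 0.08761379702676363} 0.019
```

View pics/top0.png

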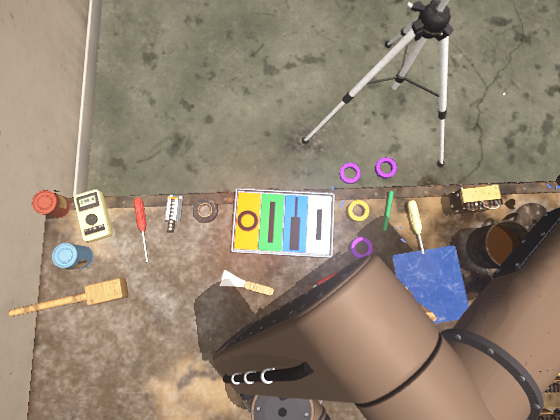

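View pics/side0.png

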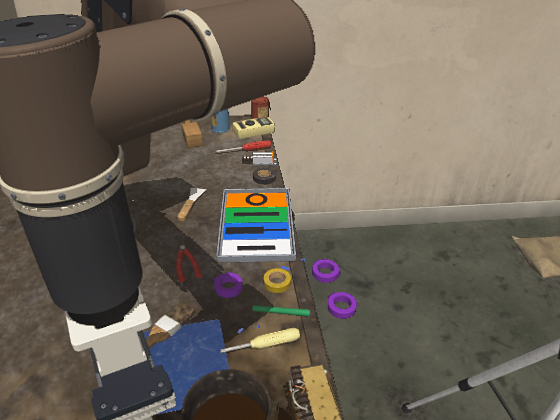

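The top view shows the tray at (283,222) with mats orange, green, blue and white from left to right. Also visible are yellow tape (358,210), marker (389,210), yellow driver (416,225), red driver (141,228), black tape (205,210) and a probable rail at (173,212). There is a purple ring on the bench at (361,247) and two more at (350,173) and (386,168). In the side view the rail is near (260,157). I'll enlarge both.

```bash
cat > h.py <<'E'
import numpy as np,cv2
from scipy.spatial.transform import Rotation as R
from plant import sensors,cams,r
def cap(n): return cams.capture(n)
def ray(c,uv):
    K=c["intrinsics"];k=c["k1"]
    d=(np.array(uv,float).reshape(-1,2)-K[:2,2])/[K[0,0],K[1,1]]
    u=d.copy()
    for _ in range(20): u=d/(1+k*(u**2).sum(1,keepdims=True))
    v=np.c_[u[:,0],-u[:,1],-np.ones(len(u))]
    return v@R.from_euler('xyz',c["orientation"],degrees=True).as_matrix().T
def onz(c,uv,z):
    v=ray(c,uv);e=np.array(c["eye"])
    return e+v*((z-e[2])/v[:,2])[:,None]
def proj(c,P):
    q=(np.atleast_2d(P)-c["eye"])@R.from_euler('xyz',c["orientation"],degrees=True).as_matrix()
    s=np.c_[q[:,0],-q[:,1]]/-q[:,2:]
    s=s*(1+c["k1"]*(s**2).sum(1,keepdims=True))
    return s*[c["intrinsics"][0,0]]*2+c["intrinsics"][:2,2] if False else s*c["intrinsics"][0,0]+c["intrinsics"][:2,2]
E
python3 - <<'E'
import cv2,numpy as np
t=cv2.imread("pics/top0.png");s=cv2.imread("pics/side0.png")
f=lambda i,x,y,w,h,k:cv2.resize(i[y:y+h,x:x+w],None,fx=k,fy=k,interpolation=cv2.INTER_CUBIC)
m=np.vstack([np.hstack([f(t,150,185,80,60,5),f(s,220,130,80,60,5)]),f(t,335,150,160,60,5)[:0],
 np.hstack([f(t,340,190,100,75,4),f(s,220,250,100,75,4)])])
cv2.imwrite("pics/crop1.png",m)
E
```

```text
(no output)
```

View pics/crop1.png

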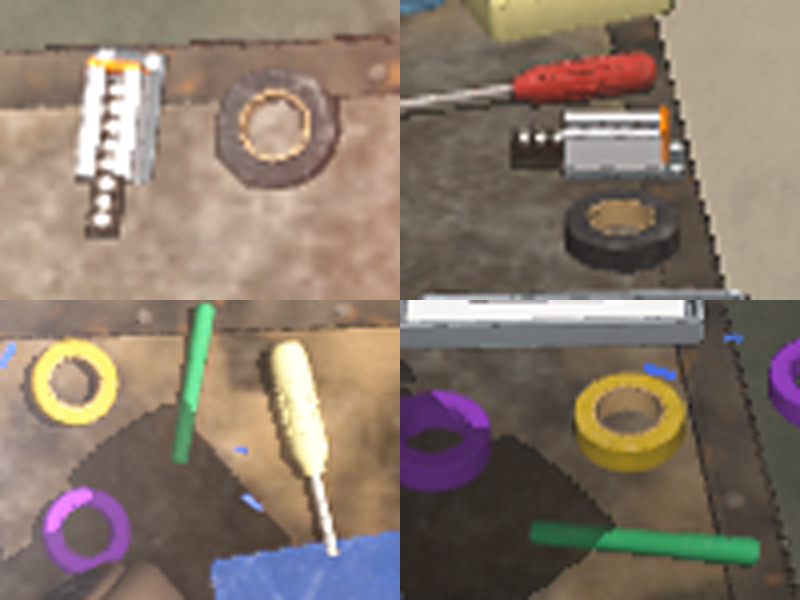

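The crop confirms the rail at top (173,212): its orange stop is on the far (+x) side and the dark strip sticks out at the near end, (170,228). The only yellow roll is at (358,210); the rings that look like it are purple. The marker runs from (385,230) to (391,191), and the driver is at (416,225) with its tip towards the robot. Next I measure.

```bash
cat >> h.py <<'E'
HS={"yel":((22,120,120),(34,255,255)),"pale":((20,45,120),(34,160,255)),"grn":((45,90,40),(85,255,255)),"blu":((100,90,60),(125,255,255)),
"org":((8,150,150),(21,255,255)),"red":((172,120,60),(180,255,255))}
def mask(c,k,box):
    h=cv2.cvtColor(c["pixels"],cv2.COLOR_RGB2HSV);m=cv2.inRange(h,*HS[k]);o=np.zeros_like(m)
    x,y,w,g=box;o[y:y+g,x:x+w]=m[y:y+g,x:x+w]
    n,l,s,_=cv2.connectedComponentsWithStats(o)
    return (l==1+np.argmax(s[1:,4])).astype(np.uint8) if n>1 else o
def rect(c,m,z):
    p=cv2.findContours(m,cv2.RETR_EXTERNAL,cv2.CHAIN_APPROX_NONE)[0]
    p=np.vstack(p)[:,0,:]
    w=onz(c,p,z)[:,:2]
    (cx,cy),(a,b),th=cv2.minAreaRect((w*1000).astype(np.float32))
    if b>a:a,b,th=b,a,th+90
    return np.round([cx,cy,a,b,(th+90)%180-90],1)
E
python3 - <<'E'
from h import *
t=cap("top");s=cap("side")
B={"org":(232,188,28,66,.009),"grn":(258,188,28,66,.009),"blu":(282,188,28,66,.009)}
for k,b in B.items(): print("mat",k,rect(t,mask(t,k,b[:4]),b[4]))
h=cv2.cvtColor(t["pixels"],cv2.COLOR_RGB2HSV)
Bs={"org":(215,185,85,27),"grn":(215,200,85,27),"blu":(215,215,85,30)}
for k,b in Bs.items(): print("side mat",k,rect(s,mask(s,k,b),.009))
for c,b,n in((t,(232,188,104,70),"t"),(s,(215,185,85,80),"s")):
  h=cv2.cvtColor(c["pixels"],cv2.COLOR_RGB2HSV);m=np.zeros(h.shape[:2],np.uint8);x,y,w,g=b
  m[y:y+g,x:x+w]=cv2.inRange(h,(0,0,235),(180,40,255))[y:y+g,x:x+w]
  m=cv2.morphologyEx(m,cv2.MORPH_OPEN,np.ones((4,4)))
  print("white",n,rect(c,m,.009))
print("tape",rect(t,mask(t,"yel",(335,190,40,40)),.018))
print("tape side(hull at top approx)",rect(s,mask(s,"yel",(255,260,45,40)),.009))
print("marker",rect(t,mask(t,"grn",(375,185,25,50)),.007),rect(s,mask(s,"grn",(240,295,80,30)),.007))
print("driver grip",rect(t,mask(t,"pale",(400,190,35,70)),.0135),rect(s,mask(s,"pale",(240,320,70,35)),.0135))
print("strip pts z=.026 tip/rail open/rail stop",onz(t,[(167.5,231.5),(173.8,232.5)],.026)*1000)
print("rail top corners",onz(t,[(168,194.8),(181.5,196),(166,220),(179.5,221.5)],.031)*1000)
print("side strip tip top",onz(s,[(322.5-80-2,155.5),(242,163.5)],.02)*1000)
E
```

```text
mat org [451.2 106.8  37.3  25.2 -44.4]
mat grn [441.7  31.4 165.5  65.7  -3.3]
mat blu [437.5 -37.8 167.   67.5  -3.3]
side mat org [444.2  98.4 166.8  69.4  -3.7]
side mat grn [440.2  28.8 166.7  67.8  -4.7]
side mat blu [436.4 -40.  167.8  68.5  -2.7]
white t [ 430.5 -109.5  174.7   68.5   -3. ]
white s [ 435.1 -109.3  165.4   52.5   -4.7]
tape [ 487.  -230.1   60.    33.8   65.8]
tape side(hull at top approx) [ 473.9 -223.    76.7   59.2   85.1]
marker [ 475.6 -313.3  119.7   13.2  -11.8] [ 473.3 -310.9  120.6   19.1  -12.6]
driver grip [ 455.8 -382.3   98.2   24.4    0.7] [ 454.8 -388.7  100.2   32.7   10.6]
strip pts z=.026 tip/rail open/rail stop [[411.48154453 328.40937655  26.        ]
 [408.56473736 310.24835378  26.        ]]
rail top corners [[517.8448563  330.2743164   31.        ]
 [514.25458495 291.0681745   31.        ]
 [444.11016629 332.76156777  31.        ]
 [439.70149341 293.91598731  31.        ]]
side strip tip top [[407.39307724 335.31606306  20.        ]
 [410.71786698 283.86847787  20.        ]]
```

```bash
python3 - <<'E'
from h import *
t=cap("top");s=cap("side")
for c,b in((t,(402,195,30,48)),(s,(246,322,60,32))):
    m=mask(c,"pale",b); p=np.argwhere(m)[:,::-1]
    w=onz(c,p,.0135)[:,:2]*1000; mu=w.mean(0);u,sv,vt=np.linalg.svd(w-mu,full_matrices=False);d=vt[0]*np.sign(-vt[0][0])
    pr=(w-mu)@d; print("grip",mu,"dir",np.degrees(np.arctan2(d[1],d[0])),"ends",mu+d*pr.min(),mu+d*pr.max(),pr.max()-pr.min())
m=mask(t,"yel",(335,190,40,40))
p=np.vstack(cv2.findContours(m,cv2.RETR_EXTERNAL,cv2.CHAIN_APPROX_NONE)[0])[:,0]
print("tape px",cv2.minEnclosingCircle(p), cv2.boundingRect(p))
w=(onz(t,p,.012)[:,:2]*1000).astype(np.float32);print("tape",cv2.fitEllipse(w),cv2.minEnclosingCircle(w))
f=lambda i,x,y,w,h,k:cv2.resize(i[y:y+h,x:x+w],None,fx=k,fy=k,interpolation=cv2.INTER_NEAREST)
cv2.imwrite("pics/crop2.png",np.hstack([f(t["pixels"],155,188,40,50,10),f(s["pixels"],238,140,40,50,10)])[:,:,::-1])
E
```

```text
grip [ 456.35511174 -381.87585704] dir -171.19421277009818 ends [ 503.76665849 -374.53125811] [ 406.09371057 -389.66193149] 98.83795846574259
grip [ 455.03169171 -389.14997718] dir -168.14772492586047 ends [ 504.05076127 -378.86267556] [ 405.70025837 -399.50283249] 100.49297237809338
tape px ((361.0, 207.5), 9.552586555480957) (354, 200, 15, 15)
tape ((483.8518981933594, -233.94387817382812), (31.006120681762695, 48.27870559692383), 129.00570678710938) ((482.93621826171875, -233.18409729003906), 27.96059226989746)
```

View pics/crop2.png

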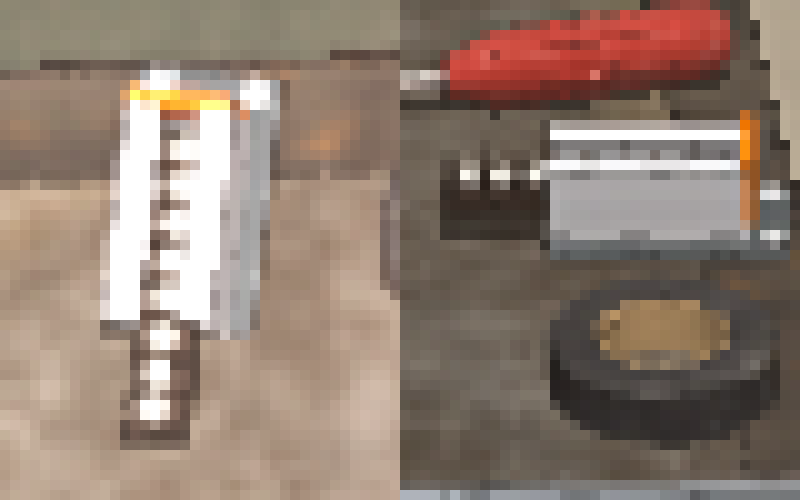

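The rail's top centre line runs from (173.2,197) to (170.7,221) in the top view, and the strip's end is at (170.3,231.5). In the side view the strip's end is at column 242 and the rail's mouth at column 253.

```bash
cat >> h.py <<'E'
def go(x,y,z,yaw):
    s=sensors.get_state();p=np.array(s["tcp_pos"]);M=R.from_euler('xyz',s["eef_rot"],degrees=True).as_matrix()
    d=M.T@(np.array([x,y,z])/1000-p)
    cy=np.degrees(np.arctan2(M[1,0],M[0,0]))
    print("shift",d.round(4),"spin",round(-np.radians((yaw-cy+180)%360-180),3),"t",s["time_s"],"tcp",(p*1000).round(1),round(cy,1),"w",s["gripper_width"],s["gripper_force"])
E
python3 - <<'E'
from h import *
t=cap("top");s=cap("side")
print("tape",onz(t,[(358.75,210.5)],.012)*1000,onz(s,[(277.6,280.6)],.009)*1000)
print("rail cl",onz(t,[(173.2,197),(170.7,221)],.031)*1000,"tip",onz(t,[(170.3,231)],.026)*1000)
print("side strip end top",onz(s,[(242.2,157.8),(253,158)],.026)*1000)
print("side strip lower end front",onz(s,[(242.2,163.6),(253,163.6)],.010)*1000)
go(451,-386.5,120,-169.7-10+20.0)
go(451,-386.5,120,-169.7)
E
```

```text
tape [[ 473.94117336 -226.29420871   12.        ]] [[ 474.89159937 -226.12030585    9.        ]]
rail cl [[511.3296631  314.95466942  31.        ]
 [441.19167792 319.17509138  31.        ]] tip [[412.90807173 320.45304606  26.        ]]
side strip end top [[412.28802177 309.1806191   26.        ]
 [446.09285249 305.1181014   26.        ]]
side strip lower end front [[411.461635   300.53046958  10.        ]
 [445.37116196 297.74186459  10.        ]]
shift [-0.274   0.1479  0.1254] spin 0.028 t 0.4 tcp [ 252.1 -626.1  245.4] -158.1 w 0.08768487229948026 0.0
shift [-0.274   0.1479  0.1254] spin 0.203 t 0.4 tcp [ 252.1 -626.1  245.4] -158.1 w 0.08768487229948026 0.0
```

Request:
drive_tool([
  {"x": -0.05, "y": 0.027, "z": 0, "spin": 0.1, "fingers": 0.3},
  {"x": -0.1, "y": 0.054, "z": 0, "spin": 0.2, "fingers": 0.3},
  {"x": -0.15, "y": 0.081, "z": 0, "spin": 0.203, "fingers": 0.3},
  {"x": -0.2, "y": 0.108, "z": 0, "spin": 0.203, "fingers": 0.3},
  {"x": -0.25, "y": 0.135, "z": 0.03, "spin": 0.203, "fingers": 0.3},
  {"x": -0.274, "y": 0.148, "z": 0.08, "spin": 0.203, "fingers": 0.3},
  {"x": -0.274, "y": 0.148, "z": 0.125, "spin": 0.203, "fingers": 0.3},
  {"x": -0.274, "y": 0.148, "z": 0.145, "spin": 0.203, "fingers": 0.3},
  {"x": -0.274, "y": 0.148, "z": 0.145, "spin": 0.203, "fingers": 0.3},
], newtons=25)

```text
time_s: 1.52
tcp_pos: [0.4501, -0.3859, 0.099]
eef_rot: [179.9, -0.2, -169.7]
contact_force: [0.6, -0.8, 0.9]
gripper_width: 0.0569
gripper_force: 0.0
```

```bash
python3 - <<'E'
from h import *
go(451,-386.5,22,-169.7)
a=cap("top")["pixels"][160:300,320:500];b=cap("side")["pixels"][240:380,180:360]
cv2.imwrite("pics/a1.png",cv2.resize(np.hstack([a,b]),None,fx=2.2,fy=2.2)[:,:,::-1])
E
```

```text
shift [-0.001  -0.0009  0.077 ] spin 0.0 t 1.525 tcp [ 450.1 -385.9   99. ] -169.7 w 0.05691773946660616 0.0
```

View pics/a1.png

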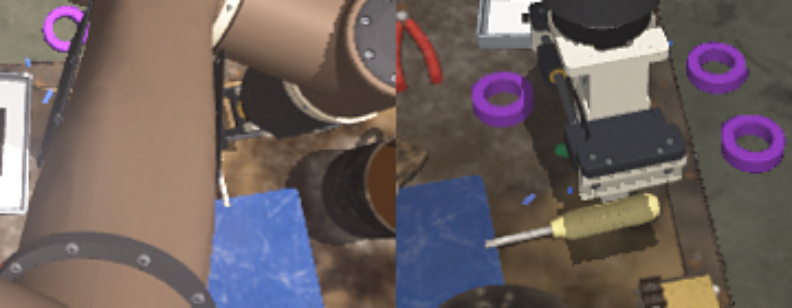

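The gripper stands over the grip of the driver, which is at (605,215) in the right-hand crop, and the arm hides the top view. I'll descend and grip.

Request:
drive_tool([
  {"x": -0.001, "y": -0.001, "z": 0.03, "fingers": 0.3},
  {"x": -0.001, "y": -0.001, "z": 0.06, "fingers": 0.3},
  {"x": -0.001, "y": -0.001, "z": 0.077, "fingers": 0.3},
  {"x": -0.001, "y": -0.001, "z": 0.077, "fingers": -0.6},
  {"x": -0.001, "y": -0.001, "z": 0.077, "fingers": -0.6},
  {"x": -0.001, "y": -0.001, "z": 0.077, "fingers": -0.6},
  {"x": -0.001, "y": -0.001, "z": 0.077, "fingers": -0.6},
], newtons=25)

```text
invalid input
```

Request:
drive_tool([
  {"z": -0.03, "fingers": -0.6},
  {"z": -0.07, "fingers": -0.6},
  {"z": -0.1, "fingers": -0.6},
  {"z": -0.1, "fingers": -0.6},
])

```text
invalid input
```

```bash
python3 - <<'E'
from h import *
go(462,-40.5,110,-183.5)
E
```

```text
shift [-0.0724  0.3389 -0.0088] spin 0.241 t 1.625 tcp [ 451.5 -386.9  101.4] -169.7 w 0.057292420528477425 0.0
```

Request:
drive_tool([
  {"x": 0, "y": 0, "z": 0.03, "spin": 0, "fingers": 0.3},
  {"x": 0, "y": 0, "z": 0.06, "spin": 0, "fingers": 0.3},
  {"x": 0, "y": 0, "z": 0.079, "spin": 0, "fingers": 0.3},
  {"x": 0, "y": 0, "z": 0.079, "spin": 0, "fingers": -0.6},
  {"x": 0, "y": 0, "z": 0.079, "spin": 0, "fingers": -0.6},
  {"x": 0, "y": 0, "z": 0.079, "spin": 0, "fingers": -0.6},
  {"x": 0, "y": 0, "z": 0.079, "spin": 0, "fingers": -0.6},
], newtons=25)

```text
time_s: 2.5
tcp_pos: [0.4517, -0.3869, 0.0226]
eef_rot: [-179.9, 0.1, -169.7]
contact_force: [-0.2, 0.9, 4.2]
gripper_width: 0.0251
gripper_force: 25.0
```

Request:
drive_tool([
  {"x": 0, "y": 0, "z": -0.04, "spin": 0, "fingers": -0.6},
  {"x": 0, "y": 0, "z": -0.085, "spin": 0, "fingers": -0.6},
  {"x": -0.01, "y": 0.05, "z": -0.085, "spin": 0.05, "fingers": -0.6},
  {"x": -0.02, "y": 0.1, "z": -0.085, "spin": 0.1, "fingers": -0.6},
  {"x": -0.03, "y": 0.15, "z": -0.085, "spin": 0.15, "fingers": -0.6},
  {"x": -0.045, "y": 0.2, "z": -0.085, "spin": 0.2, "fingers": -0.6},
  {"x": -0.055, "y": 0.25, "z": -0.085, "spin": 0.241, "fingers": -0.6},
  {"x": -0.065, "y": 0.3, "z": -0.085, "spin": 0.241, "fingers": -0.6},
  {"x": -0.072, "y": 0.339, "z": -0.085, "spin": 0.241, "fingers": -0.6},
  {"x": -0.072, "y": 0.339, "z": -0.085, "spin": 0.241, "fingers": -0.6},
])

```text
time_s: 3.75
tcp_pos: [0.4614, -0.0379, 0.1071]
eef_rot: [180.0, 0.1, 176.7]
contact_force: [0.0, -0.4, -0.4]
gripper_width: 0.0255
gripper_force: 25.0
```

```bash
python3 - <<'E'
from h import *
go(462,-40.5,33,-183.5)
b=cap("side")["pixels"][130:300,150:350]
cv2.imwrite("pics/a2.png",cv2.resize(b,None,fx=3,fy=3)[:,:,::-1])
E
```

```text
shift [-0.0006 -0.0026  0.0741] spin 0.004 t 3.75 tcp [461.4 -37.9 107.1] 176.7 w 0.025472342621527644 24.996904246509075
```

View pics/a2.png

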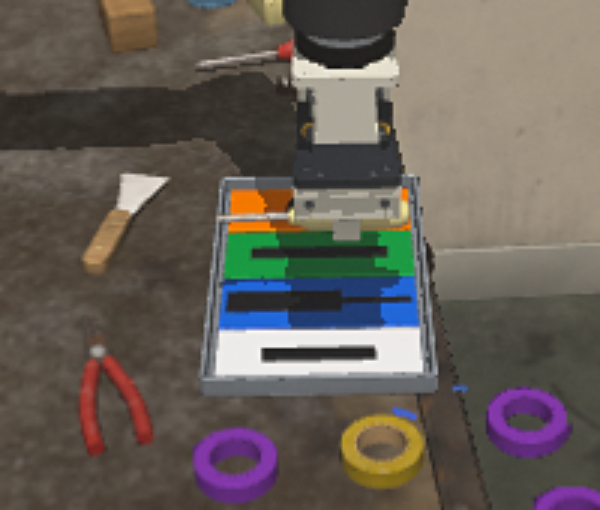

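The driver is held level, from its tip at (217,216) to its butt at (408,212) in the crop. I'll lower it onto blue.

Request:
drive_tool([
  {"x": -0.001, "y": -0.003, "z": 0.03, "spin": 0.004, "fingers": -0.6},
  {"x": -0.001, "y": -0.003, "z": 0.06, "spin": 0.004, "fingers": -0.6},
  {"x": -0.001, "y": -0.003, "z": 0.073, "spin": 0.004, "fingers": -0.6},
  {"x": -0.001, "y": -0.003, "z": 0.075, "spin": 0.004, "fingers": -0.6},
  {"x": -0.001, "y": -0.003, "z": 0.075, "spin": 0.004, "fingers": -0.6},
  {"x": -0.001, "y": -0.003, "z": 0.075, "spin": 0.004, "fingers": -0.2},
  {"x": -0.001, "y": -0.003, "z": 0.075, "spin": 0.004, "fingers": -0.1},
  {"x": -0.001, "y": -0.003, "z": 0.06, "spin": 0.004, "fingers": -0.1},
  {"x": -0.001, "y": -0.003, "z": 0.03, "spin": 0.004, "fingers": -0.1},
  {"x": -0.001, "y": -0.003, "z": 0, "spin": 0.004, "fingers": -0.1},
])

```text
time_s: 5.05
tcp_pos: [0.4619, -0.0432, 0.1075]
eef_rot: [-180.0, -0.0, 176.3]
contact_force: [-0.3, -0.5, -0.7]
gripper_width: 0.0397
gripper_force: 0.0
```

```bash
python3 - <<'E'
from h import *
go(474.5,-312,90,-192)
E
```

```text
shift [-0.03   -0.2674  0.0175] spin 0.144 t 5.05 tcp [461.9 -43.2 107.5] 176.3 w 0.03965785542676377 0.0
```

Request:
drive_tool([
  {"x": -0.006, "y": -0.055, "z": 0, "spin": 0.05, "fingers": -0.1},
  {"x": -0.012, "y": -0.11, "z": 0, "spin": 0.1, "fingers": -0.1},
  {"x": -0.018, "y": -0.165, "z": 0, "spin": 0.144, "fingers": -0.1},
  {"x": -0.024, "y": -0.22, "z": 0, "spin": 0.144, "fingers": -0.1},
  {"x": -0.03, "y": -0.267, "z": 0.018, "spin": 0.144, "fingers": -0.1},
  {"x": -0.03, "y": -0.267, "z": 0.018, "spin": 0.144, "fingers": -0.1},
  {"x": -0.03, "y": -0.267, "z": 0.018, "spin": 0.144, "fingers": -0.1},
])

```text
time_s: 5.92
tcp_pos: [0.4742, -0.3116, 0.0884]
eef_rot: [180.0, -0.0, 168.0]
contact_force: [-0.4, 0.6, -0.0]
gripper_width: 0.0395
gripper_force: 0.0
```

```bash
python3 - <<'E'
from h import *
go(474.5,-312,21.5,-192)
s=cap("side")
cv2.imwrite("pics/a3.png",cv2.resize(s["pixels"][180:350,180:380],None,fx=3,fy=3)[:,:,::-1])
E
```

```text
shift [-0.0004 -0.0004  0.0669] spin -0.001 t 5.925 tcp [ 474.2 -311.6   88.4] 168.0 w 0.039501804167221044 0.0
```

View pics/a3.png

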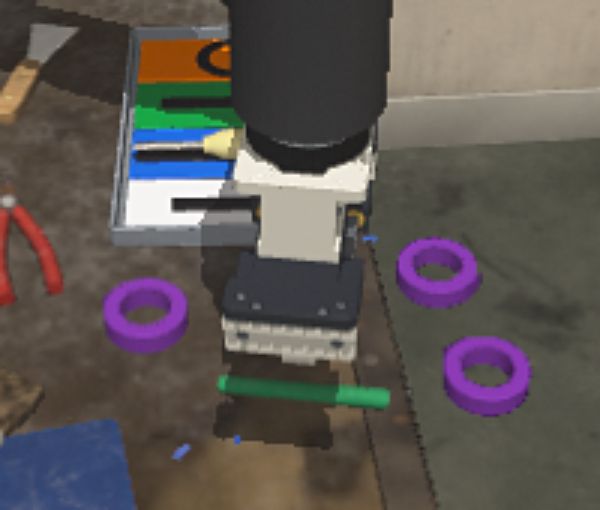

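The driver lies on blue at (185,148) in the crop, and the marker at (303,392) is under the jaws.

Request:
drive_tool([
  {"x": 0, "y": 0, "z": 0.03, "spin": 0, "fingers": -0.1},
  {"x": 0, "y": 0, "z": 0.055, "spin": 0, "fingers": -0.1},
  {"x": 0, "y": 0, "z": 0.067, "spin": 0, "fingers": -0.1},
  {"x": 0, "y": 0, "z": 0.067, "spin": 0, "fingers": -0.9},
  {"x": 0, "y": 0, "z": 0.067, "spin": 0, "fingers": -0.9},
  {"x": 0, "y": 0, "z": 0.067, "spin": 0, "fingers": -0.9},
  {"x": 0, "y": 0, "z": 0.067, "spin": 0, "fingers": -0.9},
  {"x": 0, "y": 0, "z": 0.03, "spin": 0, "fingers": -0.9},
  {"x": 0, "y": 0, "z": -0.02, "spin": 0, "fingers": -0.9},
  {"x": 0, "y": 0, "z": -0.02, "spin": 0, "fingers": -0.9},
], newtons=15)

```text
time_s: 7.22
tcp_pos: [0.4771, -0.3126, 0.1129]
eef_rot: [-179.9, 0.4, 168.0]
contact_force: [0.7, 0.7, -1.2]
gripper_width: 0.0142
gripper_force: 15.0
```

```bash
python3 - <<'E'
from h import *
go(441,30.5,108,-183.5)
E
```

```text
shift [0.1064 0.3281 0.0037] spin -0.148 t 7.225 tcp [ 477.1 -312.6  112.9] 168.0 w 0.014215140226314685 14.99991774559021
```

Request:
drive_tool([
  {"x": 0.015, "y": 0.045, "z": 0, "spin": 0, "fingers": -0.9},
  {"x": 0.03, "y": 0.095, "z": 0, "spin": -0.05, "fingers": -0.9},
  {"x": 0.045, "y": 0.145, "z": 0, "spin": -0.1, "fingers": -0.9},
  {"x": 0.062, "y": 0.195, "z": 0, "spin": -0.148, "fingers": -0.9},
  {"x": 0.08, "y": 0.245, "z": 0, "spin": -0.148, "fingers": -0.9},
  {"x": 0.096, "y": 0.295, "z": 0, "spin": -0.148, "fingers": -0.9},
  {"x": 0.106, "y": 0.328, "z": 0, "spin": -0.148, "fingers": -0.9},
  {"x": 0.106, "y": 0.328, "z": 0, "spin": -0.148, "fingers": -0.9},
  {"x": 0.106, "y": 0.328, "z": 0, "spin": -0.148, "fingers": -0.9},
])

```text
time_s: 8.35
tcp_pos: [0.4386, 0.0311, 0.1082]
eef_rot: [-180.0, -0.0, 176.5]
contact_force: [0.3, 0.3, 0.1]
gripper_width: 0.0138
gripper_force: 15.0
```

```bash
python3 - <<'E'
from h import *
s=cap("side")
m=mask(s,"grn",(180,150,140,75))
go(441,30.5,31,-183.5)
cv2.imwrite("pics/a4.png",cv2.resize(s["pixels"][130:300,150:350],None,fx=3,fy=3)[:,:,::-1])
E
```

```text
shift [-0.0024 -0.0001  0.0773] spin -0.001 t 8.4 tcp [438.7  30.8 108.3] 176.5 w 0.014069678969768025 14.99970406293869
```

View pics/a4.png

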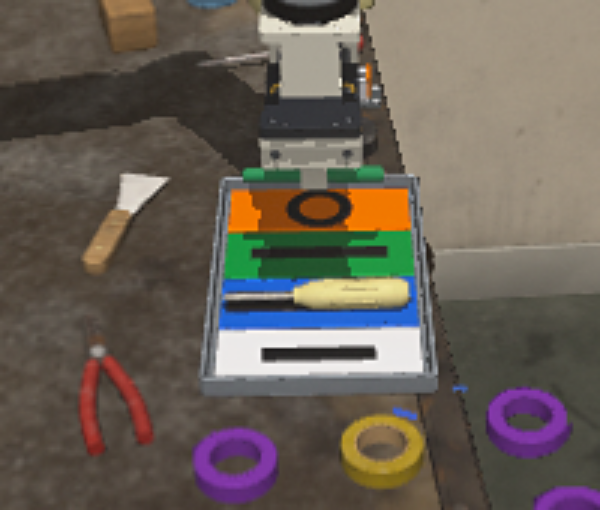

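The marker is held centrally at (313,175) in the crop, and the driver lies in its outline on blue at (315,295). I'll lower the marker.

Request:
drive_tool([
  {"x": -0.002, "y": 0, "z": 0.03, "spin": 0, "fingers": -0.9},
  {"x": -0.002, "y": 0, "z": 0.06, "spin": 0, "fingers": -0.9},
  {"x": -0.002, "y": 0, "z": 0.076, "spin": 0, "fingers": -0.9},
  {"x": -0.002, "y": 0, "z": 0.078, "spin": 0, "fingers": -0.9},
  {"x": -0.002, "y": 0, "z": 0.078, "spin": 0, "fingers": -0.9},
  {"x": -0.002, "y": 0, "z": 0.078, "spin": 0, "fingers": -0.4},
  {"x": -0.002, "y": 0, "z": 0.078, "spin": 0, "fingers": -0.3},
  {"x": -0.002, "y": 0, "z": 0.06, "spin": 0, "fingers": -0.3},
  {"x": -0.002, "y": 0, "z": 0.03, "spin": 0, "fingers": -0.3},
  {"x": -0.002, "y": 0, "z": 0, "spin": 0, "fingers": -0.3},
])

```text
time_s: 9.65
tcp_pos: [0.4408, 0.031, 0.1094]
eef_rot: [-180.0, -0.0, 176.5]
contact_force: [1.2, -0.1, -0.4]
gripper_width: 0.0306
gripper_force: 0.0
```

```bash
python3 - <<'E'
from h import *
go(474.5,-226.5,108,-93.5)
E
```

```text
shift [-0.0494 -0.255   0.0015] spin -1.571 t 9.65 tcp [440.8  31.  109.4] 176.5 w 0.03059713590063533 0.0
```

Request:
drive_tool([
  {"x": -0.01, "y": -0.04, "z": 0, "spin": -0.18, "fingers": 0.8},
  {"x": -0.02, "y": -0.08, "z": 0, "spin": -0.36, "fingers": 0.8},
  {"x": -0.03, "y": -0.12, "z": 0, "spin": -0.54, "fingers": 0.8},
  {"x": -0.035, "y": -0.16, "z": 0, "spin": -0.72, "fingers": 0.8},
  {"x": -0.04, "y": -0.2, "z": 0, "spin": -0.9, "fingers": 0.8},
  {"x": -0.045, "y": -0.235, "z": 0, "spin": -1.08, "fingers": 0.8},
  {"x": -0.049, "y": -0.255, "z": 0, "spin": -1.26, "fingers": 0.8},
  {"x": -0.049, "y": -0.255, "z": 0, "spin": -1.44, "fingers": 0.8},
  {"x": -0.049, "y": -0.255, "z": 0, "spin": -1.571, "fingers": 0.8},
  {"x": -0.049, "y": -0.255, "z": 0, "spin": -1.571, "fingers": 0.8},
])

```text
time_s: 10.9
tcp_pos: [0.4742, -0.2264, 0.1086]
eef_rot: [180.0, 0.0, -93.6]
contact_force: [-0.2, -0.6, 0.5]
gripper_width: 0.0789
gripper_force: 0.0
```

```bash
python3 - <<'E'
from h import *
go(474.5,-226.5,22,-93.5)
s=cap("side")
cv2.imwrite("pics/a5.png",cv2.resize(s["pixels"][180:350,180:380],None,fx=3,fy=3)[:,:,::-1])
E
```

```text
shift [ 0.     -0.0003  0.0866] spin -0.001 t 10.9 tcp [ 474.2 -226.4  108.6] -93.6 w 0.07885302204249482 0.0
```

View pics/a5.png

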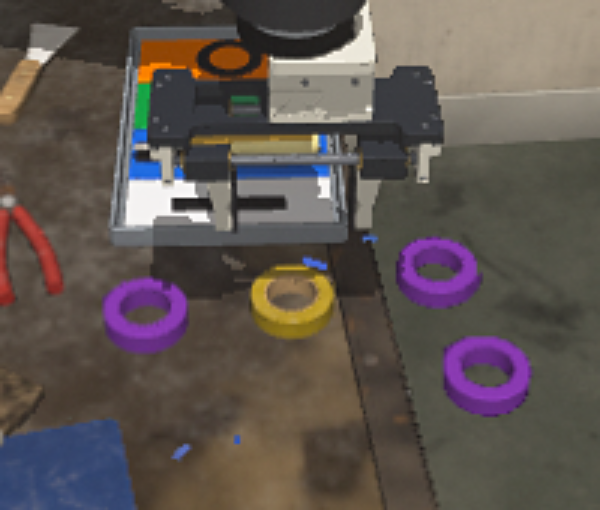

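The jaws, at u=222 and 363, straddle the yellow tape at (292,302). The purple ring at (146,314) is clear of them.

Request:
drive_tool([
  {"x": 0, "y": 0, "z": 0.03, "spin": 0, "fingers": 0.8},
  {"x": 0, "y": 0, "z": 0.06, "spin": 0, "fingers": 0.8},
  {"x": 0, "y": 0, "z": 0.08, "spin": 0, "fingers": 0.8},
  {"x": 0, "y": 0, "z": 0.087, "spin": 0, "fingers": 0.8},
  {"x": 0, "y": 0, "z": 0.087, "spin": 0, "fingers": 0.2},
  {"x": 0, "y": 0, "z": 0.087, "spin": 0, "fingers": 0.2},
  {"x": 0, "y": 0, "z": 0.087, "spin": 0, "fingers": 0.2},
  {"x": 0, "y": 0, "z": 0.06, "spin": 0, "fingers": 0.2},
  {"x": 0, "y": 0, "z": 0.01, "spin": 0, "fingers": 0.2},
  {"x": 0, "y": 0, "z": 0, "spin": 0, "fingers": 0.2},
], newtons=20)

```text
time_s: 12.2
tcp_pos: [0.4763, -0.2267, 0.1123]
eef_rot: [-179.6, -0.0, -93.5]
contact_force: [0.6, 0.1, -1.1]
gripper_width: 0.0599
gripper_force: 20.0
```

```bash
python3 - <<'E'
from h import *
go(445.3,99.5,108,-93.5)
E
```

```text
shift [-0.3237  0.0508  0.0037] spin 0.0 t 12.2 tcp [ 476.3 -226.7  112.3] -93.5 w 0.05988326143292638 19.993079584819498
```

Request:
drive_tool([
  {"x": -0.05, "y": 0.008, "z": 0, "spin": 0, "fingers": 0.2},
  {"x": -0.1, "y": 0.016, "z": 0, "spin": 0, "fingers": 0.2},
  {"x": -0.15, "y": 0.024, "z": 0, "spin": 0, "fingers": 0.2},
  {"x": -0.2, "y": 0.032, "z": 0, "spin": 0, "fingers": 0.2},
  {"x": -0.25, "y": 0.04, "z": 0, "spin": 0, "fingers": 0.2},
  {"x": -0.295, "y": 0.047, "z": 0, "spin": 0, "fingers": 0.2},
  {"x": -0.324, "y": 0.051, "z": 0, "spin": 0, "fingers": 0.2},
  {"x": -0.324, "y": 0.051, "z": 0, "spin": 0, "fingers": 0.2},
  {"x": -0.324, "y": 0.051, "z": 0, "spin": 0, "fingers": 0.2},
])

```text
time_s: 13.32
tcp_pos: [0.4427, 0.0999, 0.1084]
eef_rot: [180.0, -0.0, -93.5]
contact_force: [-0.7, -0.0, -1.7]
gripper_width: 0.0601
gripper_force: 20.0
```

```bash
python3 - <<'E'
from h import *
s=cap("side")
go(445.3,99.5,32,-93.5)
cv2.imwrite("pics/a6.png",cv2.resize(s["pixels"][110:280,150:350],None,fx=3,fy=3)[:,:,::-1])
E
```

```text
shift [-0.0001 -0.0025  0.0764] spin -0.0 t 13.375 tcp [442.9  99.6 108.4] -93.5 w 0.06067017206781392 19.99305776633264
```

View pics/a6.png

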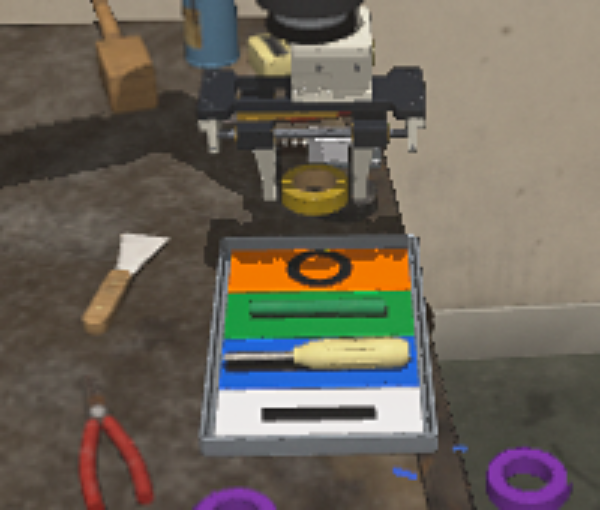

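The tape is held level at (315,190) in the crop, and the marker is on green at (318,310). I'll lower the tape.

Request:
drive_tool([
  {"x": 0, "y": -0.002, "z": 0.03, "spin": 0, "fingers": 0.2},
  {"x": 0, "y": -0.002, "z": 0.06, "spin": 0, "fingers": 0.2},
  {"x": 0, "y": -0.002, "z": 0.075, "spin": 0, "fingers": 0.2},
  {"x": 0, "y": -0.002, "z": 0.077, "spin": 0, "fingers": 0.2},
  {"x": 0, "y": -0.002, "z": 0.077, "spin": 0, "fingers": 0.2},
  {"x": 0, "y": -0.002, "z": 0.077, "spin": 0, "fingers": 0.6},
  {"x": 0, "y": -0.002, "z": 0.077, "spin": 0, "fingers": 0.6},
  {"x": 0, "y": -0.002, "z": 0.06, "spin": 0, "fingers": 0.6},
  {"x": 0, "y": -0.002, "z": 0.03, "spin": 0, "fingers": 0.6},
  {"x": 0, "y": -0.002, "z": -0.01, "spin": 0, "fingers": 0.6},
])

```text
time_s: 14.62
tcp_pos: [0.4446, 0.0997, 0.1191]
eef_rot: [179.9, -0.1, -93.5]
contact_force: [1.3, 0.0, 0.4]
gripper_width: 0.0701
gripper_force: 0.0
```

```bash
python3 - <<'E'
from h import *
go(426,319,118,-183.5)
E
```

```text
shift [-0.2177  0.032   0.001 ] spin 1.571 t 14.625 tcp [444.6  99.7 119.1] -93.5 w 0.07009167024907553 0.0
```

```bash
python3 - <<'E'
from h import *
t=cap("top");s=cap("side")
g=t["pixels"].sum(2)//3
print(g[218:236,160:182])
g=s["pixels"].sum(2)//3
print(g[150:168,238:258])
E
```

```text
[[152 153 153 154 154 154 156 157 159 159 162 164 164 165 166 168 171 171
  173 172 172 170]
 [153 153 154 155 155 157 158 158 160 161 163 163 166 167 168 172 172 171
  172 172 172 170]
 [155 155 157 157 158 160 160 161 163 165 163 166 168 169 172 171 173 172
  172 171 170 168]
 [160 157 157 158 160 160 162 164 164 166 167 169 169 172 171 174 172 171
  171 169 168 165]
 [153 160 159 160 160 161 163 164 165 168 168 170 173 171 172 171 170 171
  169 167 165 164]
 [ 90 159 163 162 162 164 165 167 169 169 170 173 173 171 170 172 168 169
  167 165 163 162]
 [ 56 123 166 164 165 165 167 168 170 171 171 172 171 170 170 168 167 165
  165 164 162 159]
 [ 64  76 158 170 167 168 168 170 172 171 172 174 171 170 169 166 166 164
  162 161 159 157]
 [112  56  72 163 171 170 169 172 172 171 171 171 170 167 167 164 163 162
  161 158 155 156]
 [157  92  55  97 170 172 173 173 171 172 170 169 166 166 165 163 161 160
  158 156 155 155]
 [209 149  92  59 131 179 174 171 171 169 167 167 165 166 162 161 161 158
  156 153 153 152]
 [255 195 148  69  80 169 175 171 169 167 167 165 163 162 159 157 157 156
  1
[... 1405 characters left out ...]
 120 120
  120 119]
 [128 127 131  80  34  34  34  35  35  36  35  37  36  33  44 125 119 118
  118 118]
 [129 127 132  81  34  39  38  40  43  41  43  39  40  38  47 123 119 118
  117 116]
 [128 128 133  73  32  38  50  51  51  49  47  46  48  45  61 123 119 118
  118 118]
 [128 129 115  80  32  37  52  49  45  44  43  41  46  48  66 126 124 122
  122 123]
 [127 129 104  77  32  39  55  50  48  46  44  45  47  50  47  67  65  64
   64  64]
 [129 129 132  74  31  38  49  49  48  49  50  50  52  52  50  59  58  58
   58  55]
 [128 128 130  97  31  39  46  45  47  49  48  48  49  46  44  46  47  46
   46  45]
 [130 126 129 156  30  37  47  46  48  52  51  49  49  44  43  42  43  46
   46  46]]
```

```bash
python3 - <<'E'
from h import *
g=cv2.imread("pics/top0.png").astype(int).sum(2)//3
print(g[219:234,163:180])
g=cv2.imread("pics/side0.png").astype(int).sum(2)//3
print(g[150:168,238:256])
E
```

```text
[[170 180 219 255 255 255  87  91 112 164 255 255 255 184 184 168 168]
 [163 164  98 108 135 147 112 177 228 125 101 112 218 182 189 167 166]
 [162 163 116 119 117 100 153 255 255 245 113  73 120 134 198 147 159]
 [163 158 169 172 167  95 122 236 255 193 111  86 163 159 161 167 157]
 [159 157 158 161 153  86  95 143 131  89  90  80 159 154 162 171 158]
 [156 153 152 151 149  92 158 255 255  81  85  80 148 150 158 166 159]
 [155 150 147 148 147 110 206 255 255 116 105  79 138 144 154 161 156]
 [152 146 152 157 154 103 122 228 216 110  99  83 143 145 151 158 156]
 [148 148 155 158 126  89 146 207 132  89  79  91 148 151 153 153 153]
 [151 148 151 151 105 149 255 255 247 112  91 122 155 166 156 149 146]
 [147 147 149 151 139 138 249 255 215 114  83 142 168 170 155 141 139]
 [146 145 145 144  84 103 112 149 106  89  86 174 171 170 151 136 139]
 [150 148 142 138  75  92  84  75  74  77  81 172 162 155 148 143 150]
 [157 150 145 142 105 109 110 104 106 107 112 164 156 154 152 149 155]
 [165 158 151 151 157 162 162 170 173 172 163 155 155 157 155 155 159]]
[[ 53  54  56  56  50  53  53  46 
[... 616 characters left out ...]
 56 100  56 173 169 168]
 [ 98 100 101  99  45  44  55  54  41  54  53  44  45  44  55 176 171 169]
 [107  97  91  91  52  43  43  47  46  39  47  47  46  42  49 175 167 165]
 [ 91  96  99  97  47  44  45  46  48  49  47  47  46  45  52 174 165 165]
 [ 90  91  93  99  54  53  56  59  57  54  51  52  52  50  77 173 167 166]
 [ 83  86  92 101  54  52  55  53  49  49  48  47  50  52  80 135 130 172]
 [ 92  94  93  92  96  99 106 101  92  88  86  86  92  96  50 119 116 113]
 [ 95  91  91  92  89  88  92  92  93  93  92  95 101 103  86  98  84  96]
 [ 87  89 100  94  91  89  83  80  87  90  92  92  89  86  82  75  76  75]
 [ 96  96  98  91  90  90  87  89  94  98  97  94  88  81  77  80  80  85]]
```

```bash
python3 - <<'E'
from h import *
t=cap("top");s=cap("side")
for z in(.024,.026,.028):print(onz(t,[(171,221.2),(170.2,224.6),(169.9,228.4)],z)*1000,onz(s,[(251,156.8),(247.4,156.8),(244.4,156.8)],z)*1000)
E
```

```text
[[441.54792114 320.20235657  24.        ]
 [431.66561564 322.08217548  24.        ]
 [420.64931918 322.47120619  24.        ]] [[440.27856366 316.90926499  24.        ]
 [428.91771135 317.84123099  24.        ]
 [419.44957897 318.62140818  24.        ]]
[[441.2803121  319.65635849  26.        ]
 [431.41471459 321.53299918  26.        ]
 [420.41704335 321.92137217  26.        ]] [[440.16951839 313.32971708  26.        ]
 [428.84023997 314.25909298  26.        ]
 [419.39842127 315.03710191  26.        ]]
[[441.01270306 319.1103604   28.        ]
 [431.16381354 320.98382289  28.        ]
 [420.18476752 321.37153814  28.        ]] [[440.06047312 309.75016917  28.        ]
 [428.76276859 310.67695496  28.        ]
 [419.34726356 311.45279565  28.        ]]
```

Request:
drive_tool([
  {"x": -0.03, "y": 0.005, "z": 0, "spin": 0.18, "fingers": 0.1},
  {"x": -0.06, "y": 0.01, "z": 0, "spin": 0.36, "fingers": 0},
  {"x": -0.1, "y": 0.015, "z": 0, "spin": 0.54, "fingers": 0},
  {"x": -0.14, "y": 0.02, "z": 0, "spin": 0.72, "fingers": 0},
  {"x": -0.18, "y": 0.025, "z": 0, "spin": 0.9, "fingers": 0},
  {"x": -0.2, "y": 0.03, "z": 0, "spin": 1.08, "fingers": 0},
  {"x": -0.217, "y": 0.032, "z": 0, "spin": 1.26, "fingers": 0},
  {"x": -0.217, "y": 0.032, "z": 0, "spin": 1.44, "fingers": 0},
  {"x": -0.217, "y": 0.032, "z": 0.02, "spin": 1.571, "fingers": 0},
  {"x": -0.217, "y": 0.032, "z": 0.03, "spin": 1.571, "fingers": 0},
])

```text
time_s: 16.08
tcp_pos: [0.4256, 0.3177, 0.0866]
eef_rot: [-179.9, -0.1, 176.5]
contact_force: [0.9, 0.2, 0.2]
gripper_width: 0.0436
gripper_force: 0.0
```

```bash
python3 - <<'E'
from h import *
go(424.5,318.5,21.5,-183.5)
s=cap("side")
cv2.imwrite("pics/a7.png",cv2.resize(s["pixels"][80:280,160:360],None,fx=3,fy=3)[:,:,::-1])
E
```

```text
shift [0.0011 0.0009 0.0651] spin 0.001 t 16.075 tcp [425.6 317.7  86.6] 176.5 w 0.043583376717340694 0.0
```

View pics/a7.png

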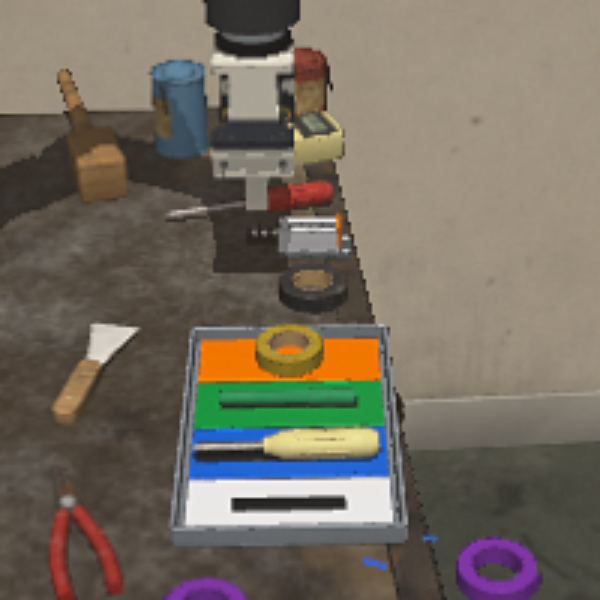

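The finger at (257,195) in the crop stands over the strip's free end at (262,233). The tape, marker and driver lie on their mats.

Request:
drive_tool([
  {"x": 0.001, "y": 0.001, "z": 0.02, "spin": 0, "fingers": 0},
  {"x": 0.001, "y": 0.001, "z": 0.04, "spin": 0, "fingers": 0},
  {"x": 0.001, "y": 0.001, "z": 0.055, "spin": 0, "fingers": 0},
  {"x": 0.001, "y": 0.001, "z": 0.065, "spin": 0, "fingers": 0},
  {"x": 0.001, "y": 0.001, "z": 0.065, "spin": 0, "fingers": -0.3},
  {"x": 0.001, "y": 0.001, "z": 0.065, "spin": 0, "fingers": -0.55},
  {"x": 0.001, "y": 0.001, "z": 0.065, "spin": 0, "fingers": -0.8},
  {"x": 0.001, "y": 0.001, "z": 0.065, "spin": 0, "fingers": -0.8},
], newtons=8)

```text
time_s: 17.12
tcp_pos: [0.4257, 0.32, 0.0241]
eef_rot: [179.9, 0.0, 176.5]
contact_force: [-0.6, 0.7, 2.1]
gripper_width: 0.0157
gripper_force: 8.0
```

Request:
drive_tool([
  {"x": 0, "y": 0, "z": 0, "spin": 0, "fingers": -0.8},
  {"x": 0, "y": 0, "z": 0, "spin": 0, "fingers": -0.8},
  {"x": 0.008, "y": 0, "z": 0, "spin": 0, "fingers": -0.8},
  {"x": 0.016, "y": 0, "z": 0, "spin": 0, "fingers": -0.8},
  {"x": 0.024, "y": 0, "z": 0, "spin": 0, "fingers": -0.8},
  {"x": 0.032, "y": 0, "z": 0, "spin": 0, "fingers": -0.8},
  {"x": 0.04, "y": 0, "z": 0, "spin": 0, "fingers": -0.8},
], newtons=25)

```text
time_s: 18.0
tcp_pos: [0.385, 0.3223, 0.0236]
eef_rot: [180.0, 0.0, 176.5]
contact_force: [2.1, 0.9, 3.2]
gripper_width: 0.0157
gripper_force: 25.0
```

Request:
drive_tool([
  {"x": 0.01, "y": 0, "z": 0, "spin": 0, "fingers": -0.8},
  {"x": 0.02, "y": 0, "z": 0, "spin": 0, "fingers": -0.8},
  {"x": 0.03, "y": 0, "z": 0, "spin": 0, "fingers": -0.8},
  {"x": 0.036, "y": 0, "z": 0, "spin": 0, "fingers": -0.8},
  {"x": 0.036, "y": 0, "z": -0.01, "spin": 0, "fingers": -0.8},
  {"x": 0.036, "y": 0, "z": -0.05, "spin": 0, "fingers": -0.8},
  {"x": 0.036, "y": 0, "z": -0.09, "spin": 0, "fingers": -0.8},
  {"x": 0.036, "y": 0, "z": -0.09, "spin": 0, "fingers": -0.8},
])

```text
time_s: 19.0
tcp_pos: [0.3508, 0.3262, 0.1172]
eef_rot: [179.7, 0.2, 176.5]
contact_force: [0.5, 0.1, -0.0]
gripper_width: 0.0159
gripper_force: 25.0
```

```bash
python3 - <<'E'
from h import *
go(403.5,-107,113,-183.5)
s=cap("side");t=cap("top")
a=cv2.resize(s["pixels"][60:260,160:310],None,fx=2.6,fy=2.6);b=cv2.resize(t["pixels"][150:350,120:270],None,fx=2.6,fy=2.6)
cv2.imwrite("pics/a8.png",np.hstack([a,b])[:,:,::-1])
E
```

```text
shift [-0.0789 -0.4292  0.0018] spin 0.0 t 19.0 tcp [350.8 326.2 117.2] 176.5 w 0.015858146464629342 24.999905973672867
```

View pics/a8.png

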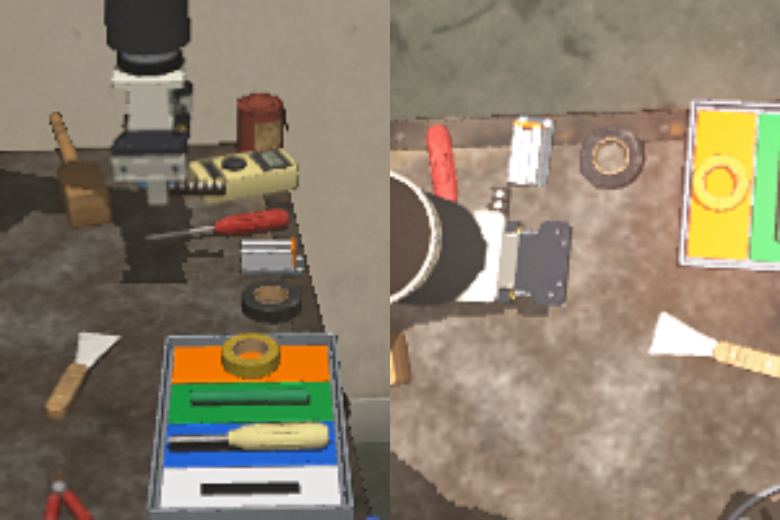

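The strip is out and held level, from (145,188) to (225,188) in the left crop. The red driver and black tape are unmoved. I'll carry it to white.

Request:
drive_tool([
  {"x": -0.03, "y": -0.03, "z": 0, "spin": 0, "fingers": -0.8},
  {"x": -0.06, "y": -0.075, "z": 0, "spin": 0, "fingers": -0.8},
  {"x": -0.085, "y": -0.125, "z": 0, "spin": 0, "fingers": -0.8},
  {"x": -0.1, "y": -0.175, "z": 0, "spin": 0, "fingers": -0.8},
  {"x": -0.11, "y": -0.225, "z": 0, "spin": 0, "fingers": -0.8},
  {"x": -0.11, "y": -0.275, "z": 0, "spin": 0, "fingers": -0.8},
  {"x": -0.11, "y": -0.325, "z": 0, "spin": 0, "fingers": -0.8},
  {"x": -0.1, "y": -0.375, "z": 0, "spin": 0, "fingers": -0.8},
  {"x": -0.08, "y": -0.425, "z": 0, "spin": 0, "fingers": -0.8},
  {"x": -0.08, "y": -0.425, "z": 0, "spin": 0, "fingers": -0.8},
])

```text
time_s: 20.35
tcp_pos: [0.4005, -0.1074, 0.1124]
eef_rot: [-180.0, -0.2, 176.2]
contact_force: [0.5, 0.2, -0.8]
gripper_width: 0.016
gripper_force: 25.0
```

```bash
python3 - <<'E'
from h import *
go(402.5,-103,33,-183.5)
s=cap("side")
cv2.imwrite("pics/a9.png",cv2.resize(s["pixels"][130:300,150:350],None,fx=3,fy=3)[:,:,::-1])
def lab(px,z): print(px,onz(s,[px],z)*1000)
E
```

```text
shift [-0.002   0.0045  0.0793] spin -0.005 t 20.35 tcp [ 400.5 -107.4  112.4] 176.2 w 0.01600339373075442 24.999441504478455
```

View pics/a9.png

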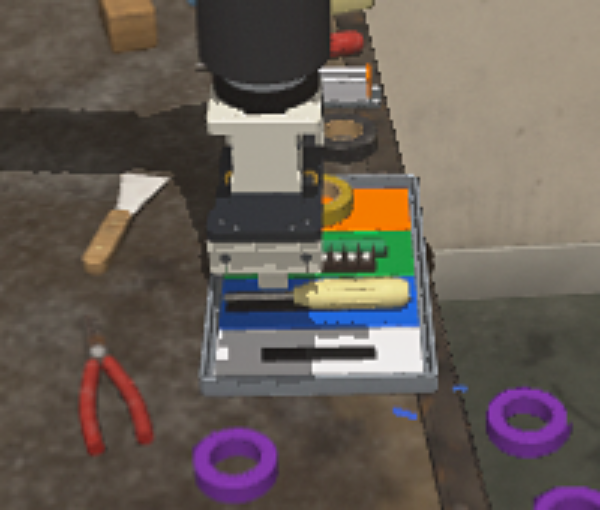

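The strip is level over the tray at (350,257) in the crop. The fingertips reach about 5 mm below it, so I stop with them just above the mat and let it drop those last millimetres.

Request:
drive_tool([
  {"x": -0.002, "y": 0.0045, "z": 0.03, "spin": -0.005, "fingers": -0.8},
  {"x": -0.002, "y": 0.0045, "z": 0.055, "spin": -0.005, "fingers": -0.8},
  {"x": -0.002, "y": 0.0045, "z": 0.075, "spin": -0.005, "fingers": -0.8},
  {"x": -0.002, "y": 0.0045, "z": 0.082, "spin": -0.005, "fingers": -0.8},
  {"x": -0.002, "y": 0.0045, "z": 0.082, "spin": -0.005, "fingers": -0.8},
  {"x": -0.002, "y": 0.0045, "z": 0.082, "spin": -0.005, "fingers": -0.8},
])

```text
time_s: 21.15
tcp_pos: [0.4063, -0.1001, 0.0321]
eef_rot: [180.0, 0.1, 176.8]
contact_force: [0.9, 0.2, -0.6]
gripper_width: 0.0161
gripper_force: 25.0
```

Request:
drive_tool([
  {"x": 0.003, "y": -0.003, "z": 0.002, "spin": 0, "fingers": -0.8},
  {"x": 0.003, "y": -0.003, "z": 0.002, "spin": 0, "fingers": -0.8},
  {"x": 0.003, "y": -0.003, "z": 0.002, "spin": 0, "fingers": -0.8},
])

```text
time_s: 21.52
tcp_pos: [0.4027, -0.1033, 0.0298]
eef_rot: [180.0, 0.0, 176.8]
contact_force: [0.0, 0.6, -0.2]
gripper_width: 0.0158
gripper_force: 25.0
```

Request:
drive_tool([
  {"x": 0, "y": 0, "z": 0, "spin": 0, "fingers": -0.55},
  {"x": 0, "y": 0, "z": 0, "spin": 0, "fingers": -0.45},
  {"x": 0, "y": 0, "z": 0, "spin": 0, "fingers": -0.45},
  {"x": 0, "y": 0, "z": 0, "spin": 0, "fingers": -0.45},
])

```text
time_s: 22.02
tcp_pos: [0.4026, -0.1032, 0.0295]
eef_rot: [-180.0, -0.0, 176.8]
contact_force: [-0.7, -0.6, -0.9]
gripper_width: 0.0238
gripper_force: 0.0
```

Request:
drive_tool([
  {"x": 0, "y": 0, "z": -0.03, "spin": 0, "fingers": -0.45},
  {"x": 0, "y": 0, "z": -0.07, "spin": 0, "fingers": -0.45},
  {"x": 0, "y": 0, "z": -0.12, "spin": 0, "fingers": -0.4},
  {"x": 0, "y": -0.05, "z": -0.16, "spin": 0, "fingers": 0},
  {"x": 0, "y": -0.11, "z": -0.18, "spin": 0, "fingers": 0},
  {"x": 0, "y": -0.17, "z": -0.18, "spin": 0, "fingers": 0},
  {"x": 0, "y": -0.23, "z": -0.18, "spin": 0, "fingers": 0},
  {"x": 0, "y": -0.29, "z": -0.18, "spin": 0, "fingers": 0},
  {"x": 0, "y": -0.35, "z": -0.18, "spin": 0, "fingers": 0},
  {"x": 0, "y": -0.35, "z": -0.18, "spin": 0, "fingers": 0},
])

```text
time_s: 23.28
tcp_pos: [0.3818, -0.456, 0.2081]
eef_rot: [180.0, -0.1, 176.5]
contact_force: [-1.0, 0.8, 0.1]
gripper_width: 0.0437
gripper_force: 0.0
```

```bash
python3 - <<'E'
from h import *
t=cap("top");s=cap("side")
a=cv2.resize(t["pixels"][175:270,120:350],None,fx=3.4,fy=3.4,interpolation=cv2.INTER_CUBIC);b=cv2.resize(s["pixels"][180:275,110:340],None,fx=3.4,fy=3.4,interpolation=cv2.INTER_CUBIC)
cv2.imwrite("pics/b1.png",np.vstack([a[:300,:780],b[:300,:780]])[:,:,::-1])
E
```

```text
(no output)
```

View pics/b1.png

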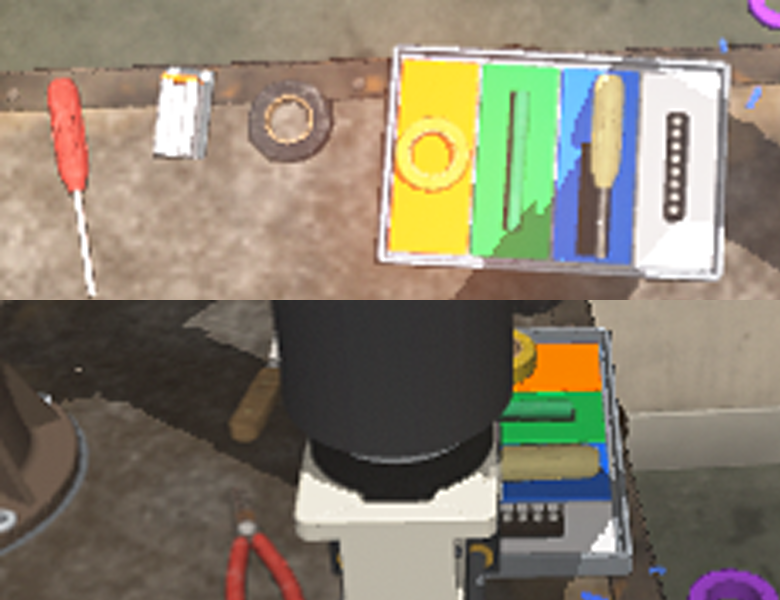

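Top view: the tape is at (432,153) on orange, the marker at (516,160) on green, the driver at (605,166) on blue and the strip at (676,166) on white, all flat and aligned. The red driver and black tape look unmoved. Now I compare them with the mat outlines numerically.

```bash
python3 - <<'E'
from h import *
t=cap("top");o=cv2.cvtColor(cv2.imread("pics/top0.png"),cv2.COLOR_BGR2RGB)
def line(m,z):
    w=onz(t,np.argwhere(m)[:,::-1],z)[:,:2]*1000
    (cx,cy),(a,b),th=cv2.minAreaRect(w.astype(np.float32))
    if b>a:a,b,th=b,a,th+90
    return np.round([cx,cy,a,b,(th+90)%180-90],1)
def big(m):
    n,l,s,_=cv2.connectedComponentsWithStats(m);return l==1+np.argmax(s[1:,4])
def box(m,x0,x1,y0,y1):
    q=np.zeros_like(m);q[y0:y1,x0:x1]=m[y0:y1,x0:x1];return q
do=(o.max(2)<75).astype(np.uint8)*1
for n,b in(("org",(238,258,205,235)),("grn",(262,284,193,250)),("blu",(285,307,193,252)),("wht",(310,330,200,246))): print("outline",n,line(big(box(do,*b)),.009))
p=t["pixels"];hs=cv2.cvtColor(p,cv2.COLOR_RGB2HSV)
dn=(p.max(2)<110).astype(np.uint8)
print("strip",line(big(cv2.morphologyEx(box(dn,310,330,200,246),cv2.MORPH_CLOSE,np.ones((3,3)))),.025))
pale=cv2.inRange(hs,(18,40,110),(36,200,255))//255
print("driver grip",line(big(box(pale,287,309,192,235)),.0225))
c=(onz(t,[(120+605/3.4-.35,175+166/3.4-.35)],.0225)*1000).round(1)
print("driver eye-mid",c,"ends",(onz(t,[(120+609/3.4-.35,175+74/3.4-.35),(120+601/3.4-.35,175+257/3.4-.35)],.0225)*1000).round(1))
print("tape eye",(onz(t,[(120+432/3.4-.35,175+154/3.4-.35)],.022)*1000).round(1),"marker eye",(onz(t,[(120+519/3.4-.35,175+92/3.4-.35),(120+515/3.4-.35,175+230/3.4-.35)],.016)*1000).round(1))
for n,q in(("old",o),("new",p)):
    h=cv2.cvtColor(q,cv2.COLOR_RGB2HSV);m=(cv2.inRange(h,(172,110,60),(180,255,255))|cv2.inRange(h,(0,140,60),(5,255,255)))//255
    print("red",n,line(big(box(m,130,155,190,240)),.0135))
    print("black tape",n,line(big(box((q.max(2)<115).astype(np.uint8),190,222,195,226)),.018))
E
```

```text
Traceback (most recent call last):
ValueError: attempt to get argmax of an empty sequence
```

```bash
python3 - <<'E'
from h import *
t=cap("top");o=cv2.cvtColor(cv2.imread("pics/top0.png"),cv2.COLOR_BGR2RGB)
def line(m,z):
    w=onz(t,np.argwhere(m)[:,::-1],z)[:,:2]*1000
    if len(w)<4:return None
    (cx,cy),(a,b),th=cv2.minAreaRect(w.astype(np.float32))
    if b>a:a,b,th=b,a,th+90
    return np.round([cx,cy,a,b,(th+90)%180-90],1)
def big(m):
    n,l,s,_=cv2.connectedComponentsWithStats(m);return l==1+np.argmax(s[1:,4]) if n>1 else m*0
def box(m,x0,x1,y0,y1):
    q=np.zeros_like(m);q[y0:y1,x0:x1]=m[y0:y1,x0:x1];return q
do=(o.max(2)<115).astype(np.uint8)
for n,b in(("org",(238,258,205,235)),("grn",(262,284,193,250)),("blu",(285,307,193,252)),("wht",(310,330,200,246))): print("outline",n,line(big(box(do,*b)),.009))
p=t["pixels"];hs=cv2.cvtColor(p,cv2.COLOR_RGB2HSV)
dn=(p.max(2)<120).astype(np.uint8)
print("strip",line(big(cv2.morphologyEx(box(dn,310,330,200,246),cv2.MORPH_CLOSE,np.ones((3,3)))),.025))
pale=cv2.inRange(hs,(18,30,110),(40,200,255))//255
print("driver grip",line(big(box(pale,287,309,192,235)),.0225))
E=lambda *q:[(120+u/3.4-.35,175+v/3.4-.35) for u,v in q]
print("driver ends",(onz(t,E((609,74),(601,257)),.0225)*1000).round(1))
print("tape",(onz(t,E((432,154)),.022)*1000).round(1),"marker",(onz(t,E((519,92),(515,230)),.016)*1000).round(1))
for n,q in(("old",o),("new",p)):
    h=cv2.cvtColor(q,cv2.COLOR_RGB2HSV);m=(cv2.inRange(h,(172,110,60),(180,255,255))|cv2.inRange(h,(0,140,60),(5,255,255)))//255
    print("red",n,line(big(box(m,130,155,190,240)),.0135),"black",line(big(box((q.max(2)<125).astype(np.uint8),190,222,195,226)),.018))
E
```

```text
outline org [466.  121.7  12.4   0.  -44.2]
outline grn None
outline blu None
outline wht None
strip [ 434.2 -105.3   90.9   16.6   -3. ]
driver grip [464.  -46.8  97.2  23.3  -0.5]
driver ends [[514.3 -49.5  22.5]
 [357.1 -41.5  22.5]]
tape [[445.1 102.   22. ]] marker [[499.8  28.2  16. ]
 [380.6  31.3  16. ]]
red old [464.1 415.1  98.9  26.6  10.5] black [461.3 202.1  65.9  20.1 -34.4]
red new [464.3 414.8  98.8  26.2  11.8] black [461.5 202.4  65.9  19.4 -34.4]
```

In top-view coordinates the offsets from the mat centres are about 8 mm for the driver and 3 mm or less for the tape, marker and strip, all within 15 mm. Angles are within about 4° and the distractors moved less than 1 mm. The gripper is clear, so I hand in.

```bash
python3 -c "
from plant import r
print(r.close_job())"
```

```text
the job is handed in; nothing more can be done
None
```

The job is handed in at about 23 s of the 96 s: all four kit things lie flat on their own mats by my measurements, the driver furthest off centre at about 8 mm of the 15 mm allowed, and the red screwdriver and black tape did not move; no verdict was returned.

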